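# Push a brass sleeve up the loading ramp to its stop

## Task

Gently push the brass sleeve with your fingertips up the shallow ramp and over the crest, so that it comes to rest in the dip, lying square against the yellow stop. Keep pushing it steadily and slowly all the way: never let it roll back or run away on the slope, and do not pinch, lift or carry it. Leave the other things on the bench where they are, and finish with your hand clear.

Things in the scene. Friction and masses are not known exactly. Their poses are not given: they have to be found in the camera images.
- ramp: Fixed dark steel ramp, blue side curbs, 164 mm wide. Origin: on the bench under it, on its centre line; x points uphill (level), y across, z up. Running surface along x: level landing from -190 to -100 mm, 16 mm above the bench; 7-degree slope up to the crest at +80 mm; then a dip to the yellow stop at +125 mm. A blue lip 4 mm above the landing ends it at x = -190 to -198 mm.
- sleeve: Loose polished brass sleeve, slippery, a cylinder 50 mm in diameter, 130 mm long, 0.35 to 0.7 kg, black end faces. Origin: its centre; y is its axis (the frame turns as it rolls). It starts on the level landing, lying across the ramp, and rolls freely. Home in the dip against the stop, its centre is at ramp x = +100 mm, 60.5 mm above the bench.
- slope: The ramp's inclined part, 181 mm long, 144 mm wide between curbs that stand about 9 mm above it (all along the ramp). Origin: on the running surface, centre line, at the slope's foot (ramp x = -100 mm, 16 mm above the bench); x points up along the incline, y across, z square off the surface.
- stop: The ramp's yellow stop plate, rigid, 12 mm thick, as wide as the ramp, top 78 mm above the bench, its near face at x = +125 mm. Its origin and axes are the ramp's.
- stop_face (a point): Point on the stop's face, on the centre line, 60.5 mm above the bench, where the sleeve touches when home.
- crest (a point): Point on the crest, on the centre line, 38.1 mm above the bench (ramp x = +80 mm). Beyond it the surface falls at 8 degrees to the stop, where it is 31.8 mm above the bench.
- wax_tin: Loose jar with a red cap, 64 mm diameter, 50 mm tall, standing beside the ramp; origin under its centre. Leave alone.
- spare_collar: Loose copper collar, 48 mm diameter, 45 mm tall, standing on end beside the ramp; origin under its centre. Leave alone.
- sanding_block: Loose cork sanding block, 70 x 100 x 32 mm, lying beyond the ramp's lower end, to the robot's right; origin under its centre. Leave alone.
- wire_brush: Loose hand brush with a wooden handle, lying on the bench beyond the ramp's upper end, to the robot's left; origin under its middle. Leave alone.

How it is judged:
By the outcome, as a careful person would: the job done as asked, in the order asked, and still so for the second after the job is handed in, with the robot touching nothing.
It also fails if it takes over 45 s, if anything falls off the work surface, if the arm or the gripper's body presses on something with over 40 N, if the wrist force passes 120 N, or if a joint passes its speed limit or range.

## Robot

A 6-joint arm with a two-finger parallel gripper is mounted at the origin on the work surface. World frame = base frame: x ahead of the robot, y to its left, z up, the work surface at z = 0. Lengths are in m, angles in rad, forces in N, time in s.
With the tool pointing down it reaches from about 0.25 to 0.85 m from the base axis. Payload 12.5 kg.
Tool frame: the origin (TCP) lies midway between the tips of the shut fingers; the grasp point (between the pads) lies behind it (env.grip_point_offset is the z of the grasp point in the tool frame, in m); z points along the fingers, y is the direction in which the jaws open and shut (so a half turn about z gives the same grasp; the last joint's range is limited). The gripper opens to 93 mm and grips with 3 to 60 N. Pads are 15 mm wide; open, the fingers measure 128 mm over their backs; the gripper's body (75 mm by 188 mm) begins 65 mm behind the grasp point.
Start: joints at [-1.24, 0.351, 1.652, -0, 1.139, -0.085], TCP at [0.222, -0.503, 0.187] pointing down, gripper open.
Joint ranges: [-2.75, 2.75], [-0.79, 2.1], [0.01, 2.65], [-1.57, 4.71], [0.07, 3.14], [-2.87, 2.87]. Speed limits (rad/s): [2.22, 2.22, 2.79, 3.14, 3.14, 3.14].

## Interface

Orientations are given as a unit quaternion [w, x, y, z].
In Python, from workcell import env, read_state, vision, hand_in gives the robot as it stands. Calls block until the motion is done:
- env.movep(position, orientation): joint-space move of the TCP to a pose.
- env.servo_line(position, orientation=None, v=0.15, guard=None): straight line of the TCP; orientation=None keeps the orientation; v is the mean speed in m/s. With guard (N) it stops when the force on the tool has changed by that much, and returns True; else False.
- env.set_joints(angles): joint-space move.
- env.grip(opening, effort=None): finger opening in m; effort is the grip in N (None keeps the last); returns when the fingers have stopped.
- env.wait(seconds).
- env.ik(position, orientation): joint angles nearest the present ones, or None.
- read_state(): the state.
- vision.grab_frame(name): name is "scene" or "side" or "wrist"; returns a dict with "pixels" (400x640x3 uint8, red, green, blue), "vertical_fov" (degrees; the focal length in pixels is half the picture's height over the tangent of half this angle, whatever the lens; pixels are square), "cx", "cy" (the principal point, pixels), "dist" ([k1, k2, p1, p2, k3] as OpenCV has them; the pictures are not rectified), "camera_from_world" (4x4, takes a point from world to camera coordinates). Camera axes: x right, y up, looking along -z (the intrinsics and any distortion apply to the point x, -y, -z); pixel columns grow to the right and rows downward; lengths in m; the calibration is good to about 2 mm. A picture is of the moment at which its call begins. There is no depth.
A pose or a line that the arm cannot do raises env.Unreachable and nothing moves.
- hand_in(): hands the job in, once; it reports no verdict.
The state is a dict: "time_s": time; "joint_positions": joint angles; "joint_velocities": joint speeds; "joint_torque": joint torques, N m; "eef_pos": TCP position; "eef_rot": TCP orientation; "wrist_force": force on the tool from outside, world axes, zero at the start; "moment": the same for the moment, N m; "gripper_width": finger opening in m.
Only numpy, scipy, OpenCV 4.12 (cv2) and the standard library are available. Lean on these libraries where they do the work, as an engineer would, in place of code of your own. Each camera call takes 0.05 s, during which the arm holds its last target.

## Working session

There is one attempt and no reset: what is moved stays moved. The work goes in short steps, each a Python script; the robot and the scene stay as the last script left them, time stands still between calls to the robot, and variables do not carry over. Pictures are saved under pics/ and viewed, and the job is handed in when it is done.

```bash
ls; mkdir -p pics; python3 - <<'E'
from workcell import env, read_state, vision
import cv2
for n in ["scene","side","wrist"]:
    f=vision.grab_frame(n); cv2.imwrite(f"pics/{n}0.png",f["pixels"][:,:,::-1]); print(n,f["vertical_fov"],f["cx"],f["cy"],f["dist"],f["camera_from_world"])
s=read_state(); print(s, env.grip_point_offset)
E
```

```text
pics
scene 42.94824901583367 311.95093924399254 202.06478777954553 [-0.08112079  0.          0.          0.          0.        ] [[-0.66577805  0.74595217  0.01717387  0.42351665]
 [-0.55449175 -0.51003475  0.65757391  0.29785012]
 [ 0.49927796  0.4282755   0.75319427 -1.74445554]
 [ 0.          0.          0.          1.        ]]
side 47.613721736136554 324.9109429009815 198.8513611596109 [-0.03218619  0.          0.          0.          0.        ] [[-0.96689566 -0.25468994  0.01567882  0.59241687]
 [ 0.21079218 -0.76259545  0.61156752 -0.16858571]
 [-0.1438035   0.59462696  0.79103688 -1.07739908]
 [ 0.          0.          0.          1.        ]]
wrist 71.26513977293962 314.0288266711042 203.3914897583271 [-0.04211276  0.          0.          0.          0.        ] [[ 4.04603974e-01 -9.14491720e-01 -7.20164062e-04 -5.48867040e-01]
 [ 8.84905695e-01  3.91712504e-01 -2.51998463e-01  2.91716978e-02]
 [ 2.30732605e-01  1.01322302e-01  9.67727367e-01 -3.89683893e-01]
 [ 0.00000000e+00  0.00000000e+00  0.00000000e+00  1.00000000e+00]]
{'time_s': 0.15, 'joint_positions': array([-1.23956900e+00,  3.51108811e-01,  1.65224508e+00,  1.79992294e-05,
        1.13914222e+00, -8.46138057e-02]), 'joint_velocities': array([ 0.00121139, -0.00050075, -0.00176356, -0.00137292, -0.00011007,
        0.00109508]), 'joint_torque': array([ 1.74729415e-03, -4.97460151e+01, -2.85343677e+01,  6.99732872e-02,
        2.45677354e-02, -8.62313527e-05]), 'eef_pos': array([ 0.22210375, -0.50284149,  0.18643929]), 'eef_rot': array([-4.49300381e-04,  9.78462956e-01,  2.06421992e-01, -4.74493313e-05]), 'wrist_force': array([ 0.50946414,  0.13157615, -1.26117745]), 'moment': array([-0.00398377, -0.011665  , -0.05046275]), 'gripper_width': 0.09319564445856215} -0.0188
```

View pics/scene0.png

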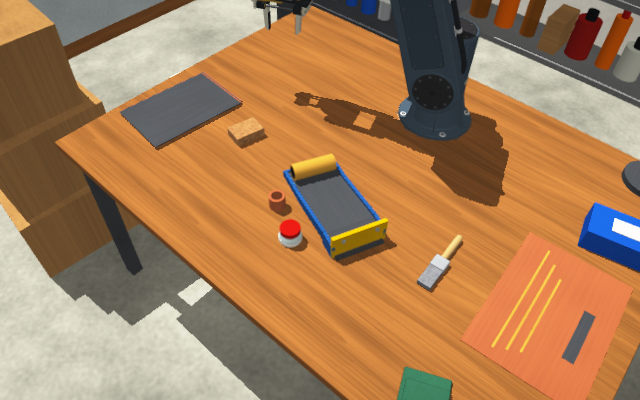

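View pics/side0.png

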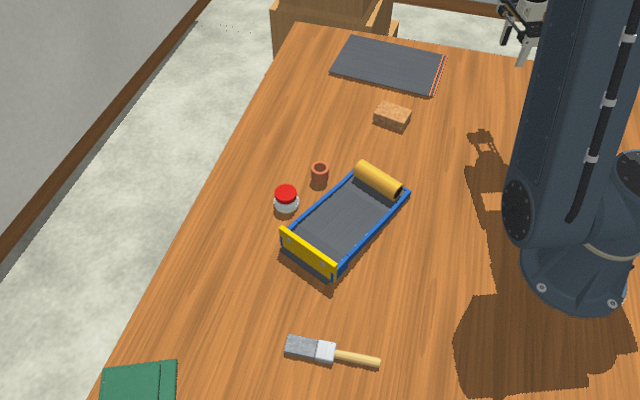

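View pics/wrist0.png

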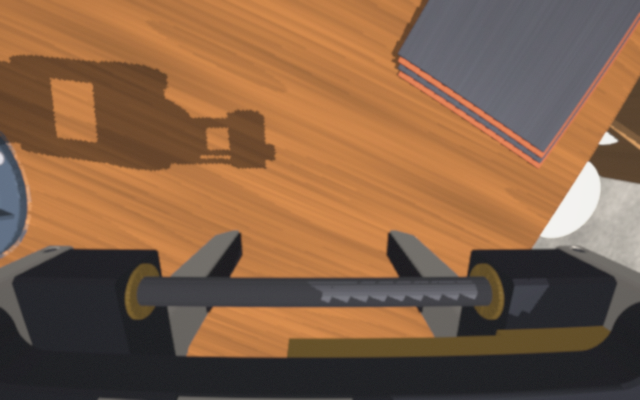

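The three views show:
- **Scene:** the ramp runs from the sleeve at about (313,167) to the yellow stop at about (359,237). The red jar is at (290,233), the collar at (277,200), the block at (246,132) and the brush at (440,262).
- **Side:** the sleeve is at about (379,180) and the stop at about (308,253).
- **Wrist:** only bare bench is visible.

Next I'll measure from masks.

```bash
cat > h.py <<'E'
import numpy as np, cv2
from workcell import env, read_state, vision, hand_in
def cam(f):
    h=f["pixels"].shape[0]; F=h/2/np.tan(np.radians(f["vertical_fov"])/2)
    K=np.array([[F,0,f["cx"]],[0,F,f["cy"]],[0,0,1.]]); return K,np.array(f["dist"],float),np.array(f["camera_from_world"])
def ray(f,px):
    K,d,T=cam(f); u=cv2.undistortPoints(np.array(px,float).reshape(-1,1,2),K,d).reshape(-1,2)
    D=np.c_[u[:,0],-u[:,1],-np.ones(len(u))]@T[:3,:3]
    return -T[:3,:3].T@T[:3,3],D
def plane(f,px,z):
    o,D=ray(f,px); return o+D*((z-o[2])/D[:,2])[:,None]
def proj(f,P):
    K,d,T=cam(f); P=np.atleast_2d(P); c=P@T[:3,:3].T+T[:3,3]; c=c*[1,-1,-1]
    return cv2.projectPoints(c.reshape(-1,1,3),np.zeros(3),np.zeros(3),K,d)[0].reshape(-1,2)
def blobs(m,amin=60):
    n,l,s,c=cv2.connectedComponentsWithStats(m.astype(np.uint8)*255)
    return [(l==i,s[i],c[i]) for i in range(1,n) if s[i][4]>=amin]
E
python3 - <<'E'
from h import *
for n,(x0,y0,x1,y1) in {"scene":(260,140,400,265),"side":(260,145,420,290)}.items():
    f=vision.grab_frame(n); hsv=cv2.cvtColor(f["pixels"],cv2.COLOR_RGB2HSV)
    R=np.zeros(hsv.shape[:2],bool);R[y0:y1,x0:x1]=1
    H,S,V=[hsv[...,i].astype(int) for i in range(3)]
    for nm,m in {"yellow":(H>20)&(H<34)&(S>150)&(V>90),"blue":(H>100)&(H<125)&(S>120),"red":((H<5)|(H>175))&(S>180)}.items():
        for b,s,c in blobs(m&R,25):
            q=cv2.approxPolyDP(cv2.findContours(b.astype(np.uint8),0,2)[0][0],3,True).reshape(-1,2)
            print(n,nm,s,c.round(1),q.tolist())
    cv2.imwrite(f"pics/{n}z.png",cv2.resize(f["pixels"][y0:y1,x0:x1,::-1],None,fx=4.4 if n=="scene" else 4,fy=4.4 if n=="scene" else 4,interpolation=cv2.INTER_CUBIC))
E
```

```text
scene yellow [292 154  42  16 264] [313.  161.5] [[333, 156], [292, 165], [297, 169], [331, 160]]
scene yellow [ 331  218   57   40 1029] [358.2 236.5] [[387, 219], [331, 237], [331, 247], [335, 248], [332, 257], [383, 238]]
scene blue [337 164  43  56 264] [357.5 193.1] [[337, 164], [340, 174], [378, 219]]
scene blue [284 170  46  84 559] [308.8 211.4] [[284, 171], [329, 253], [327, 233], [293, 183], [290, 170]]
scene red [280 220  20  18 301] [289.7 228.5] [[282, 222], [280, 230], [284, 236], [298, 234], [297, 222]]
side yellow [358 160  43  29 323] [379.3 173.8] [[358, 162], [395, 188], [400, 183], [365, 161]]
side yellow [ 279  225   58   57 1079] [307.9 252.7] [[281, 225], [283, 245], [328, 278], [331, 271], [334, 281], [336, 263]]
side blue [288 170  65  61 366] [319.7 201.5] [[352, 170], [288, 228], [292, 230], [342, 185]]
side blue [337 188  74  90 739] [371.  232.7] [[410, 191], [403, 188], [405, 192], [342, 258], [337, 277]]
side red [275 184  22  20 337] [285.2 193.6] [[277, 187], [275, 196], [288, 203], [296, 193], [291, 185]]
```

View pics/scenez.png

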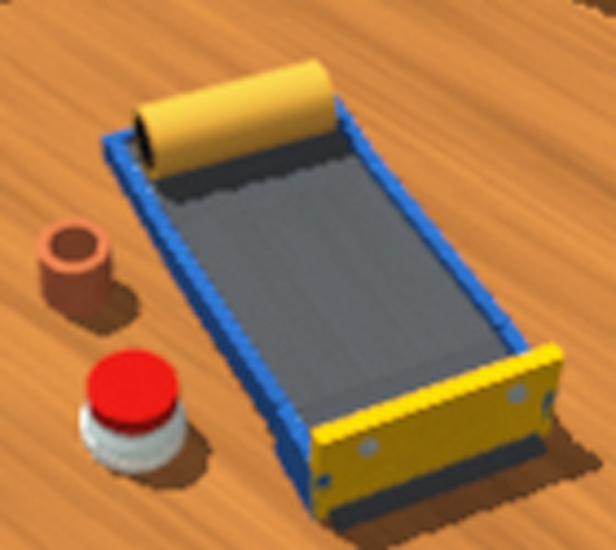

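View pics/sidez.png

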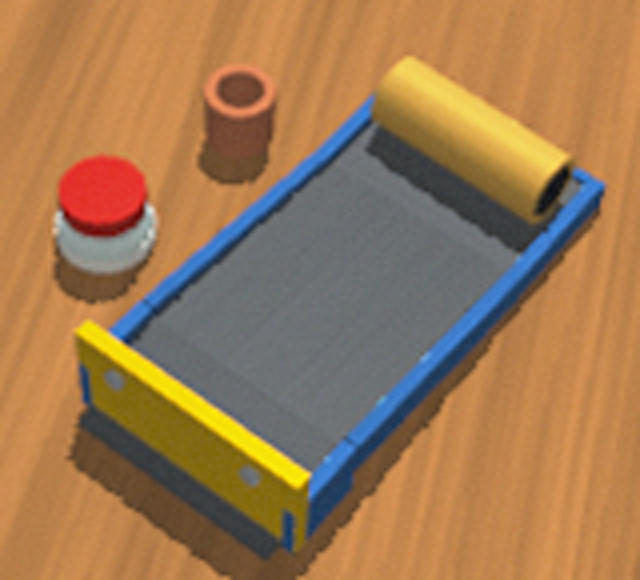

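```bash
cat >> h.py <<'E'
def tri(f1,p1,f2,p2):
    o1,d1=ray(f1,[p1]);o2,d2=ray(f2,[p2]);d1=d1[0]/np.linalg.norm(d1);d2=d2[0]/np.linalg.norm(d2)
    t=np.linalg.lstsq(np.c_[d1,-d2],o2-o1,rcond=None)[0];a=o1+t[0]*d1;b=o2+t[1]*d2
    return (a+b)/2,np.linalg.norm(a-b)
E
python3 - <<'E'
from h import *
a=vision.grab_frame("scene");b=vision.grab_frame("side")
sc=lambda x,y:(260+x/4.4-.5,140+y/4.4-.5); sd=lambda x,y:(260+x/4-.5,145+y/4-.5)
# stop top back corners; low-end outer corner
P={}
for n,s,d,z in [("stopA back",sc(315,446),sd(308,487),.078),("stopB back",sc(562,357),sd(78,335),.078)]:
    pass
# scene-left = curb by jar = side-left
for n,s,d,z in [("stop jar-side back",sc(315,446),sd(80,335),.078),("stop robot-side back",sc(562,358),sd(307,490),.078),("low jar-side",sc(104,138),None,.025),("low robot",None,sd(604,186),.025)]:
    print(n,s,d,plane(a,[s],z)[0].round(4) if s else '',plane(b,[d],z)[0].round(4) if d else '', tri(a,s,b,d) if s and d else '')
# sleeve ends top silhouettes: centers of the black ends
print("end jar",plane(a,[sc(148,138)],.041),"end robot",plane(b,[sd(552,188)],.041))
print("jar",plane(a,[(289.7,228.5)],.05),plane(b,[(285.2,193.6)],.05))
E
```

```text
stop jar-side back (331.09090909090907, 240.86363636363637) (279.5, 228.25) [0.698  0.1184 0.078 ] [0.6902 0.121  0.078 ] (array([0.69267973, 0.1147469 , 0.06884671]), np.float64(0.0009363771143609175))
stop robot-side back (387.22727272727275, 220.86363636363637) (336.25, 267.0) [0.5485 0.185  0.078 ] [0.5398 0.1847 0.078 ] (array([0.54090705, 0.18041115, 0.06839677]), np.float64(0.0017292186204585181))
low jar-side (283.1363636363636, 170.86363636363637) None [ 0.5643 -0.1804  0.025 ]  
low robot None (410.5, 191.0)  [ 0.4116 -0.1142  0.025 ] 
end jar [[ 0.55537032 -0.14743632  0.041     ]] end robot [[ 0.44441832 -0.09008519  0.041     ]]
jar [[ 0.72415944 -0.0015734   0.05      ]] [[ 7.16949521e-01 -1.32957186e-04  5.00000000e-02]]
```

I have a rough ramp pose: the stop width comes out at 163 mm, which is right. Uphill is about 66.5° and the origin is about (0.562, 0.025). Next I'll take a close look with the wrist camera.

```bash
cat >> h.py <<'E'
from scipy.spatial.transform import Rotation as Rn
def quat(yaw,flip=1):
    # tool y across the ramp, z down
    v=np.array([-np.sin(yaw),np.cos(yaw),0])*flip; z=np.array([0,0,-1.]); x=np.cross(v,z)
    q=Rn.from_matrix(np.c_[x,v,z]).as_quat(); return q[[3,0,1,2]]
E
python3 - <<'E'
from h import *
f=vision.grab_frame("wrist"); T=cam(f)[2]; s=read_state()
q=s["eef_rot"];R=Rn.from_quat(q[[1,2,3,0]]).as_matrix()
C=-T[:3,:3].T@T[:3,3]; print("cam in tool",R.T@(C-s["eef_pos"]),"axis in tool",R.T@(-T[2,:3]))
yaw=np.radians(66.5)
for fl in (1,-1):
    Rt=Rn.from_quat(quat(yaw,fl)[[1,2,3,0]]).as_matrix(); c=R.T@(C-s["eef_pos"]); a=R.T@(-T[2,:3])
    z=.22; cw=Rt@c; aw=Rt@a; t=(z+cw[2]-.03)/-aw[2]; off=(cw+aw*t)[:2]
    p=np.r_[np.array([.562,.025])-.01*np.array([.4,.917])-off,z]
    print(fl,p,env.ik(p,quat(yaw,fl)), env.ik([.489,-.14,.15],quat(yaw,fl)), env.ik([.6,.1,.05],quat(yaw,fl)))
E
```

```text
cam in tool [ 0.07036869 -0.00079315 -0.19763894] axis in tool [-2.52070961e-01  3.71733966e-04  9.67708682e-01]
1 [ 0.54520572 -0.01197917  0.22      ] [-1.07340289e-01  3.09691253e-01  1.62400132e+00 -4.44089210e-16
  1.20790008e+00 -2.83878057e+00] None [ 8.86284949e-02  6.17218963e-01  1.60166680e+00 -4.44089210e-16
  9.22706891e-01 -2.64281178e+00]
-1 [0.57079428 0.04363917 0.22      ] [-5.01300243e-03  3.60409830e-01  1.55280381e+00 -4.44089210e-16
  1.22837901e+00  4.05139372e-01] [-3.70386717e-01  3.20096155e-01  1.79604996e+00 -4.44089210e-16
  1.02544653e+00  3.97656568e-02] [ 8.86284949e-02  6.17218963e-01  1.60166680e+00 -4.44089210e-16
  9.22706891e-01  4.98780869e-01]
```

```bash
python3 - <<'E'
from h import *
env.movep([0.571,0.044,0.22],quat(np.radians(66.5),-1))
f=vision.grab_frame("wrist"); cv2.imwrite("pics/w1.png",f["pixels"][:,:,::-1]); np.save("w1.npy",f,allow_pickle=True)
print(read_state()["time_s"])
E
```

```text
2.7667
```

View pics/w1.png

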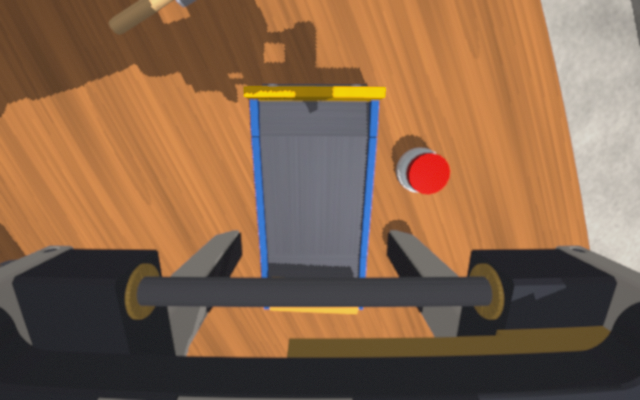

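```bash
python3 - <<'E'
import cv2
i=cv2.imread("pics/w1.png")
cv2.imwrite("pics/w1a.png",cv2.resize(i[80:140,235:395],None,fx=5,fy=5,interpolation=cv2.INTER_CUBIC))
cv2.imwrite("pics/w1b.png",cv2.resize(i[240:325,235:395],None,fx=5,fy=5,interpolation=cv2.INTER_CUBIC))
E
```

```text
(no output)
```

View pics/w1a.png

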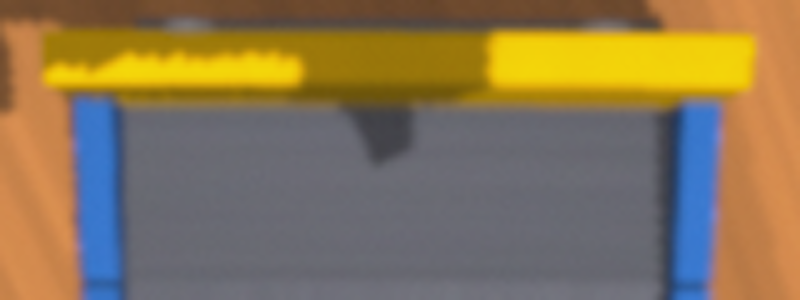

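View pics/w1b.png

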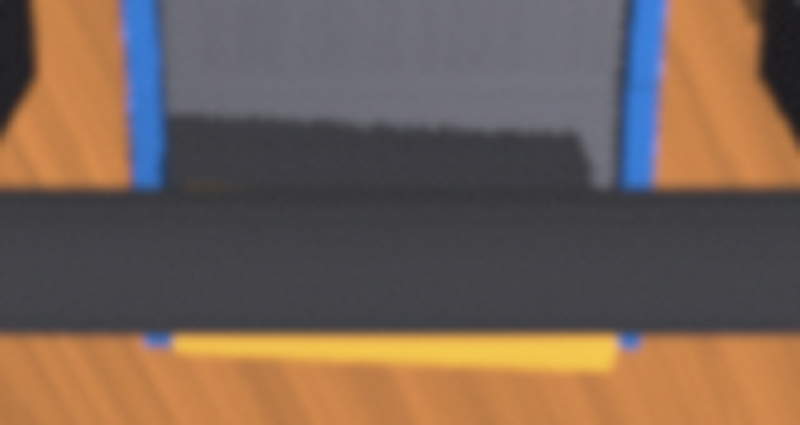

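```bash
python3 - <<'E'
from h import *
f=np.load("w1.npy",allow_pickle=True).item()
A=lambda x,y:(235+x/5-.4,80+y/5-.4); B=lambda x,y:(235+x/5-.4,240+y/5-.4)
P=plane(f,[A(43,86),A(752,92),A(43,30),A(755,36)],.078)[:,:2]; print(P.round(4), np.linalg.norm(P[0]-P[1]),np.linalg.norm(P[0]-P[2]))
d=P[0]-P[1]; yw=np.arctan2(d[1],d[0])-np.pi/2; print("yaw stop",np.degrees(yw))
# curb seam pts at crest z~.0381+.009: outer edges
c=plane(f,[A(84,290),A(716,290)],.047)[:,:2]; print("crest curb outer",c.round(4),np.linalg.norm(c[0]-c[1]))
# landing curb outer at rod edge, z=.025
l=plane(f,[B(133,185),B(656,185)],.025)[:,:2]; print("landing outer",l.round(4),np.linalg.norm(l[0]-l[1]))
m=(c.mean(0)-l.mean(0)); print("yaw centreline",np.degrees(np.arctan2(m[1],m[0])))
u=np.array([np.cos(yw),np.sin(yw)])
O=P.mean(0)-.131*u; print("origin",O)
v=np.array([-u[1],u[0]])
for n,p in [("crest",c.mean(0)),("land",l.mean(0))]: print(n,(p-O)@u,(p-O)@v)
# sleeve rear silhouette: tangent plane from camera; rear edge
o=ray(f,[(0,0)])[0]
e=ray(f,[B(172,352),B(612,372)])[1]; n=np.cross(e[0],e[1]); n/=np.linalg.norm(n)
# axis at z=.041, distance .025 from tangent plane on the uphill side
U=np.r_[u,0]; n=n*np.sign(n@U)
# point on plane z=.041 : for each end ray
for k in range(2):
    p=o+e[k]*((.041-o[2])/e[k][2]); p=p+U*(.025/(n@U)); print("sleeve end",p.round(4),"ramp xy",(p[:2]-O)@u,(p[:2]-O)@v)
E
```

```text
[[0.5398 0.1759]
 [0.6893 0.1094]
 [0.5453 0.1868]
 [0.6942 0.1206]] 0.16362730475853837 0.01220783885783379
yaw stop 66.02594009479478
crest curb outer [[0.5215 0.1328]
 [0.672  0.0672]] 0.1641699505333628
landing outer [[ 0.4352 -0.0617]
 [ 0.5856 -0.1273]] 0.16410884041745247
yaw centreline 66.0611715356163
origin [0.56391575 0.02843818]
crest 0.07871253486016633 -0.000904873691437697
land -0.13407626395491018 -0.0010357185282044074
sleeve end [ 0.4395 -0.0836  0.041 ] ramp xy -0.15290649682453722 0.06813139251317168
sleeve end [ 0.5629 -0.1454  0.041 ] ramp xy -0.1592363846839632 -0.06974823588085743
```

The measurements agree with each other: width 164 mm, stop 12 mm thick, yaw 66.0° by two methods. The sleeve's centre is at ramp x ≈ -156 mm, and it lies about 2.6° off square. I'll bring the fingers down behind it.

```bash
cat >> h.py <<'E'
yaw=np.radians(66.04); u=np.array([np.cos(yaw),np.sin(yaw)]); v=np.array([-u[1],u[0]])
O=np.array([0.5639,0.0284])-.0005*u-.0006*v
Q=quat(yaw,-1)
def W(x,y,z): return np.r_[O+x*u+y*v,z]
def toramp(p): return np.r_[(p[:2]-O)@u,(p[:2]-O)@v,p[2]]
E
python3 - <<'E'
from h import *
env.movep(W(-.207,0,.15),Q); env.grip(.070)
env.servo_line(W(-.207,0,.029),v=.08); env.servo_line(W(-.198,0,.029),v=.012)
s=read_state(); print(s["time_s"],toramp(s["eef_pos"]),s["wrist_force"],s["gripper_width"])
for n,b in {"side":(330,100,450,210),"scene":(250,110,370,220),"wrist":(0,0,640,400)}.items():
    f=vision.grab_frame(n)["pixels"][b[1]:b[3],b[0]:b[2],::-1]
    cv2.imwrite(f"pics/p_{n}.png",cv2.resize(f,None,fx=1 if n=="wrist" else 5,fy=1 if n=="wrist" else 5,interpolation=cv2.INTER_CUBIC))
E
```

```text
6.8667 [-1.98033317e-01  8.34707788e-06  2.89857338e-02] [ 0.16482521 -0.08656653  0.16786632] 0.06993254327077736
```

View pics/p_side.png

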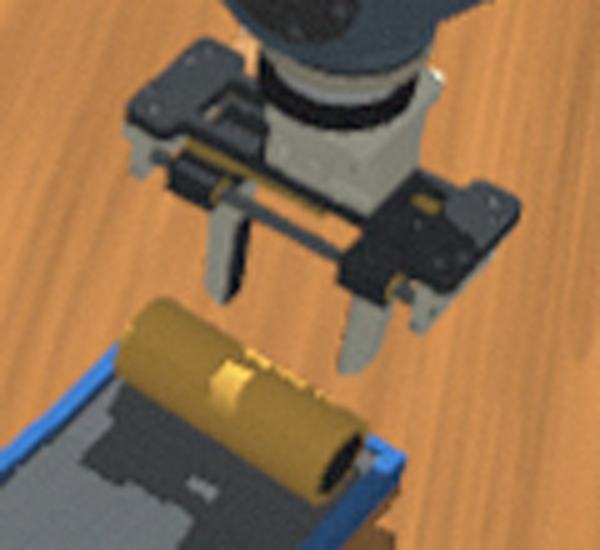

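View pics/p_wrist.png

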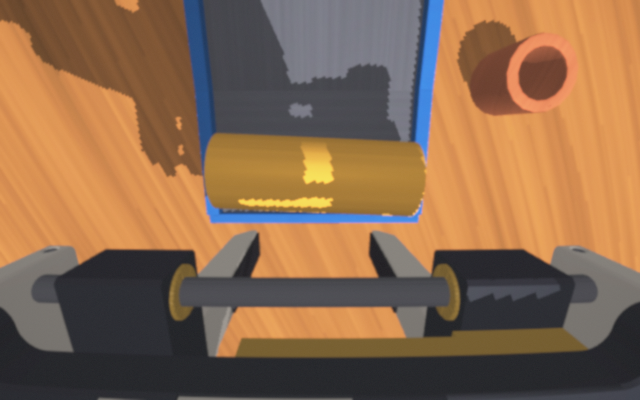

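View pics/p_scene.png

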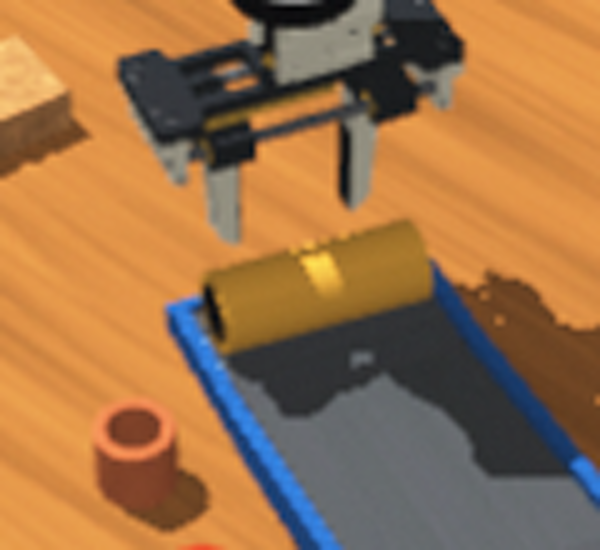

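```bash
python3 - <<'E'
from h import *
for n,b in {"side":(330,100),"scene":(250,110)}.items():
    f=vision.grab_frame(n)
    for y in (.04,-.04): print(n,y,((proj(f,W(-.198,y,.029))-b)*5+2).round(0), "lip",((proj(f,W(-.198,y*2.05,.02))-b)*5+2).round(0),"axis end",((proj(f,W(-.156,y*1.62,.041))-b)*5+2).round(0))
f=vision.grab_frame("wrist")
for y in (.04,-.04): print(proj(f,W(-.198,y,.029)),"lip",proj(f,W(-.198,y*2.05,.02)),proj(f,W(-.156,y*1.62,.041)))
P=plane(f,[(212,222),(420,220)],.020)
for p in P: print("lip corners",toramp(p))
o,e=ray(f,[(209,211),(420,215)]); n=np.cross(*e); n/=np.linalg.norm(n); U=np.r_[u,0]; n*=np.sign(n@U)
for k in range(2): p=o+e[k]*((.041-o[2])/e[k][2]); print("from rear edge",toramp(p+U*.025/(n@U)))
o,e=ray(f,[(210,133),(424,143)]); n=np.cross(*e); n/=np.linalg.norm(n); n*=np.sign(n@U)
for k in range(2): p=o+e[k]*((.041-o[2])/e[k][2]); print("from front edge",toramp(p-U*.025/(n@U)))
E
```

```text
side 0.04 [[345. 406.]] lip [[410. 456.]] axis end [[344. 463.]]
side -0.04 [[221. 334.]] lip [[157. 309.]] axis end [[140. 342.]]
scene 0.04 [[351. 236.]] lip [[412. 228.]] axis end [[418. 255.]]
scene -0.04 [[231. 272.]] lip [[167. 302.]] axis end [[220. 316.]]
[[260.86167548 228.02024876]] lip [[209.6938425  224.02634244]] [[217.97565855 174.99155885]]
[[367.38661582 228.04060115]] lip [[418.43204806 224.07074572]] [[410.35956414 175.08172516]]
lip corners [-0.1963209   0.08001038  0.02      ]
lip corners [-0.19464126 -0.08291473  0.02      ]
from rear edge [-0.15515032  0.07327929  0.041     ]
from rear edge [-0.15802353 -0.07408773  0.041     ]
from front edge [-0.15348488  0.06779503  0.041     ]
from front edge [-0.1597581  -0.07208193  0.041     ]
```

Lip and sleeve agree with the model, but the visible fingertips sit about 6 px above where TCP z = 29 mm should appear. I'll triangulate the tips before pushing.

```bash
python3 - <<'E'
from h import *
a=vision.grab_frame("scene");b=vision.grab_frame("side")
for s,d in [((354,207),(350,372)),((231,242),(226,302))]:
    p,e=tri(a,(250+s[0]/5-.4,110+s[1]/5-.4),b,(330+d[0]/5-.4,100+d[1]/5-.4)); print(toramp(p),e)
f=vision.grab_frame("wrist")
for z in (.029,.04,.05): print(z,proj(f,W(-.198,.035,z)),proj(f,W(-.1905,.035,z)),proj(f,W(-.2055,.035,z)))
i=f["pixels"][200:340,180:300,::-1]; cv2.imwrite("pics/tip.png",cv2.resize(i,None,fx=4,fy=4,interpolation=cv2.INTER_CUBIC))
E
```

```text
[-0.19540076  0.03951407  0.05698743] 0.001977528693322951
[-0.19769409 -0.03991661  0.05477402] 0.00021889509022560011
0.029 [[267.50878579 228.05770014]] [[267.08177454 218.52944389]] [[267.93241504 237.40810283]]
0.04 [[265.04798598 233.27366768]] [[264.57113204 223.28465193]] [[265.52073166 243.06475799]]
0.05 [[262.573435   238.52150932]] [[262.04339046 228.07460714]] [[263.0985314  248.74919617]]
```

View pics/tip.png

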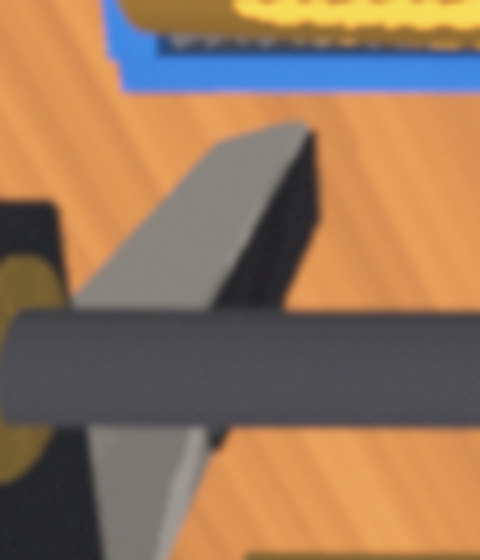

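Two independent views put the open fingertips at about z = 55 mm, well short of the nominal TCP. I'll find the real tip height with a gentle guarded touch on the bare bench behind the lip.

```bash
python3 - <<'E'
from h import *
env.servo_line(W(-.228,0,.029),v=.08)
r=env.servo_line(W(-.228,0,-.012),v=.03,guard=3)
s=read_state(); print(r,s["time_s"],toramp(s["eef_pos"]),s["wrist_force"])
env.servo_line(toramp(s["eef_pos"])[2]*0+W(-.228,0,s["eef_pos"][2]+.004),v=.05)
for n,b in {"side":(330,100,450,210),"scene":(250,110,370,220)}.items():
    f=vision.grab_frame(n)["pixels"][b[1]:b[3],b[0]:b[2],::-1]
    cv2.imwrite(f"pics/q_{n}.png",cv2.resize(f,None,fx=5,fy=5,interpolation=cv2.INTER_CUBIC))
E
```

```text
False 9.3583 [-2.27999850e-01 -9.89886540e-05 -1.18454141e-02] [ 0.93680812 -0.16381227 -1.53945229]
```

View pics/q_side.png

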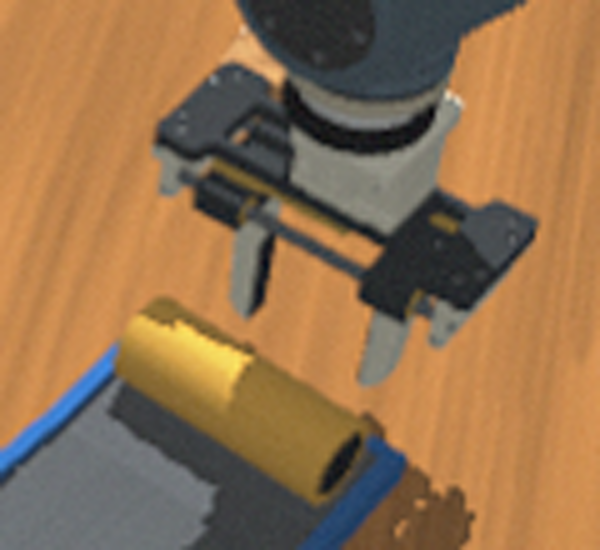

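View pics/q_scene.png

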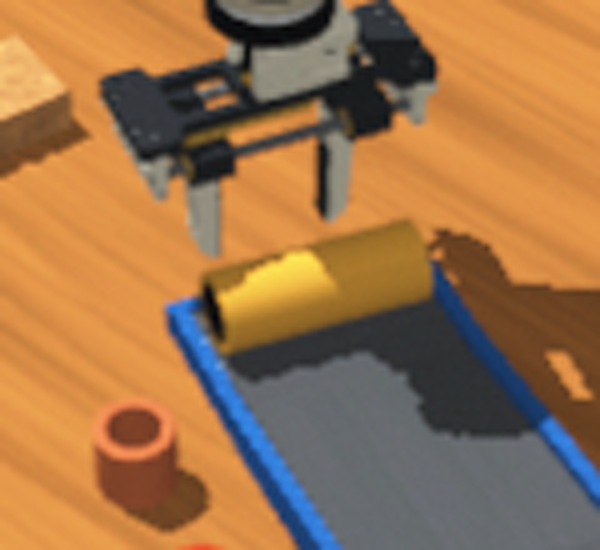

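```bash
python3 - <<'E'
from h import *
a=vision.grab_frame("scene");b=vision.grab_frame("side"); print(toramp(read_state()["eef_pos"]))
for s,d in [((332,220),(372,383)),((210,254),(246,317))]:
    p,e=tri(a,(250+s[0]/5-.4,110+s[1]/5-.4),b,(330+d[0]/5-.4,100+d[1]/5-.4)); print(toramp(p),e)
E
```

```text
[-2.28005705e-01  4.10843636e-05 -7.86181385e-03]
[-0.22636825  0.03978331  0.01978658] 0.0029823290380991438
[-0.22647356 -0.0415197   0.01856629] 0.0015983294494263786
```

The tip offset repeats: the tips are 26.5 mm short of the TCP. I'll correct for it and set the tips 11 mm below the sleeve's axis. Then one continuous slow push on a line that follows the ramp.

```bash
python3 - <<'E'
from h import *
env.servo_line(W(-.228,0,.0035),v=.05); env.servo_line(W(-.200,0,.0035),v=.03)
for n,b in {"side":(330,100,450,210)}.items():
    f=vision.grab_frame(n)["pixels"][b[1]:b[3],b[0]:b[2],::-1]
    cv2.imwrite(f"pics/r_{n}.png",cv2.resize(f,None,fx=5,fy=5,interpolation=cv2.INTER_CUBIC))
f=vision.grab_frame("wrist"); cv2.imwrite("pics/r_w.png",f["pixels"][...,::-1])
print(read_state()["time_s"],[env.ik(W(x,0,.0035+.0195*(x+.2)/.266),Q) is not None for x in np.linspace(-.2,.066,6)])
E
```

```text
11.3667 [True, True, True, True, True, True]
```

View pics/r_side.png

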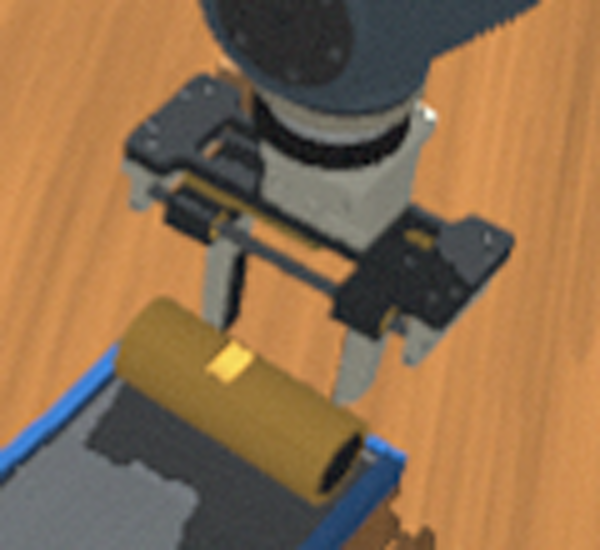

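View pics/r_w.png

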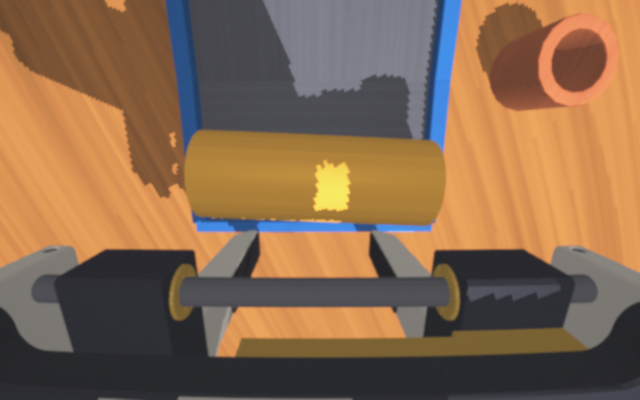

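Before pushing I'll check that the gripper's cross-rod clears the top of the sleeve, using the earlier q_ pictures.

```bash
python3 - <<'E'
from h import *
a=vision.grab_frame("scene");b=vision.grab_frame("side")
for n,s,d in [("rod+",(340,123),(362,268)),("rod-",(236,152),(277,218)),("box+ bottom",(390,118),(362,299)),("fitting -",(187,180),(205,210))]:
    p,e=tri(a,(250+s[0]/5-.4,110+s[1]/5-.4),b,(330+d[0]/5-.4,100+d[1]/5-.4)); print(n,toramp(p)-[-.228,0,-.0079],e)
E
```

```text
rod+ [0.02650884 0.03082    0.13117906] 0.0036928422433769197
rod- [ 0.01085137 -0.02866186  0.11624142] 0.0031281231396511817
box+ bottom [0.05766808 0.04871883 0.15057183] 0.0018103020336532182
fitting - [ 0.02329948 -0.06366086  0.11331362] 0.003074925064935786
```

The rod is about 90 mm above the tips, so there's plenty of room. Pushing now.

```bash
python3 - <<'E'
from h import *
r=env.servo_line(W(.066,0,.023),Q,v=.03,guard=10)
s=read_state(); print(r,s["time_s"],toramp(s["eef_pos"]),s["wrist_force"])
for n,b in {"side":(250,150,410,290),"scene":(260,130,400,265)}.items():
    f=vision.grab_frame(n)["pixels"][b[1]:b[3],b[0]:b[2],::-1]
    cv2.imwrite(f"pics/s_{n}.png",cv2.resize(f,None,fx=4,fy=4,interpolation=cv2.INTER_CUBIC))
f=vision.grab_frame("wrist"); cv2.imwrite("pics/s_w.png",f["pixels"][...,::-1]); np.save("s_w.npy",f,allow_pickle=True)
E
```

```text
False 20.5083 [6.58353791e-02 3.25542380e-05 2.29913373e-02] [-1.58318455 -3.51367332  1.16280859]
```

View pics/s_side.png

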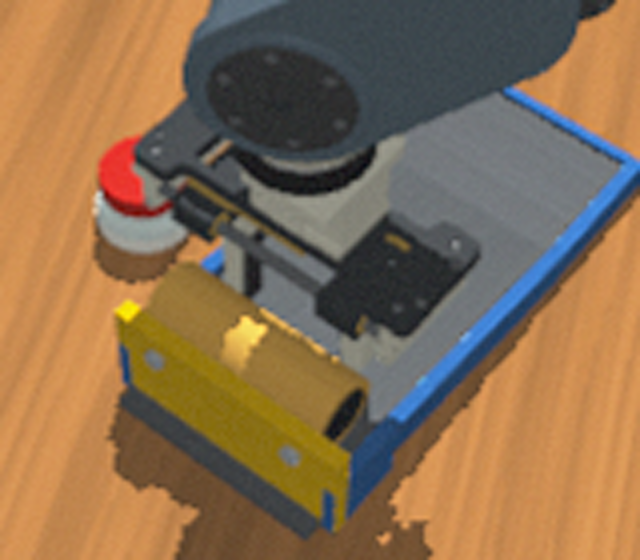

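View pics/s_w.png

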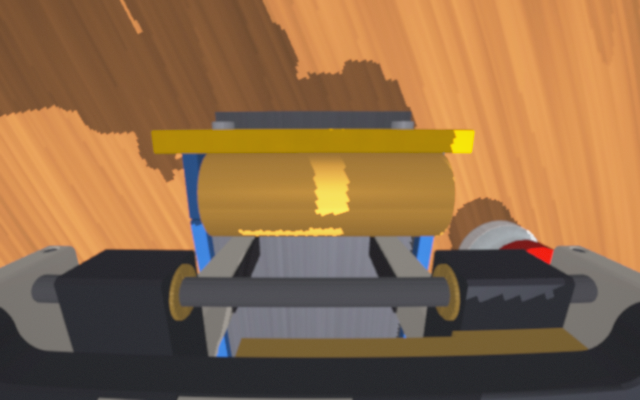

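View pics/s_scene.png

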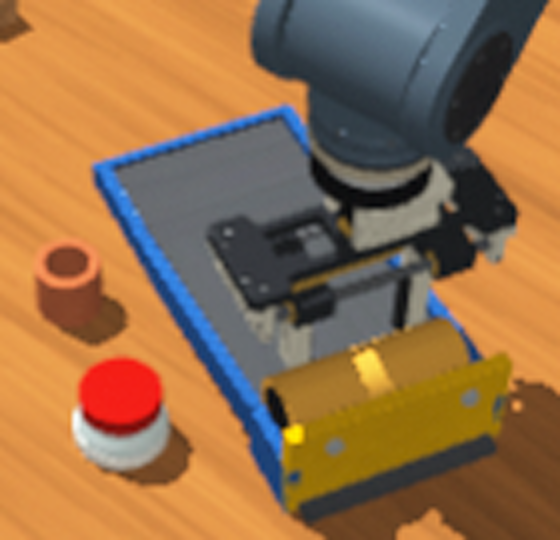

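The wrist view shows the sleeve square against the stop (rows 152–235, both ends level). The reaction is about 3.8 N straight downhill, so it's already seated. I'll back off gently, lift clear and verify.

```bash
python3 - <<'E'
from h import *
env.servo_line(W(.045,0,.024),Q,v=.02); env.servo_line(W(.03,0,.18),Q,v=.12); env.servo_line(W(.0,0,.22),Q,v=.12); env.wait(.5)
s=read_state(); print(s["time_s"],toramp(s["eef_pos"]),s["wrist_force"])
f=vision.grab_frame("wrist"); i=f["pixels"][...,::-1]; cv2.imwrite("pics/t_w.png",i); np.save("t_w.npy",f,allow_pickle=True)
b=(250,140,410,290)
cv2.imwrite("pics/t_side.png",cv2.resize(vision.grab_frame("side")["pixels"][140:290,250:410,::-1],None,fx=4,fy=4,interpolation=cv2.INTER_CUBIC))
cv2.imwrite("pics/t_scene.png",vision.grab_frame("scene")["pixels"][...,::-1])
E
```

```text
24.3833 [7.32546260e-05 4.71963230e-05 2.19858334e-01] [0.57147368 0.69723954 0.26408206]
```

View pics/t_w.png

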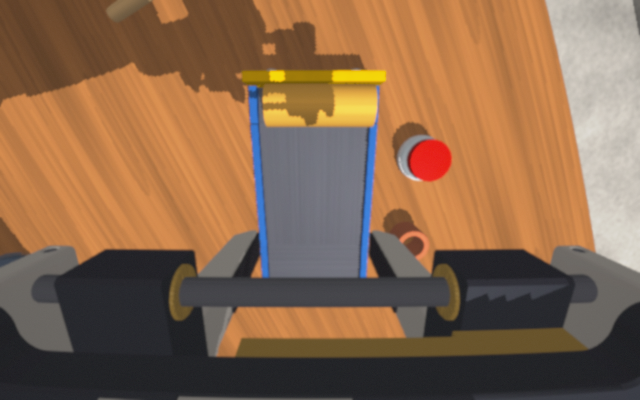

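View pics/t_side.png

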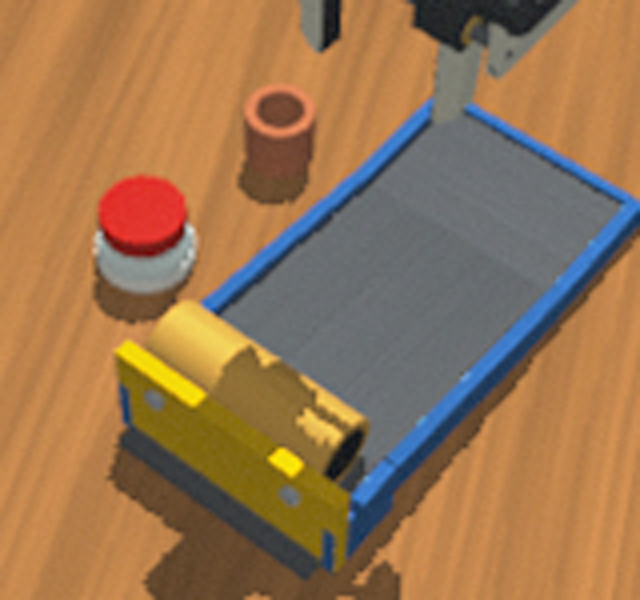

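View pics/t_scene.png

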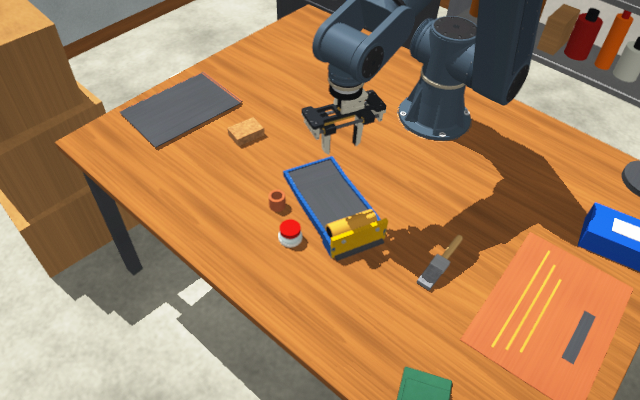

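The hand is clear. I'll check the sleeve's position numerically from its rear edge in the wrist view.

```bash
python3 - <<'E'
from h import *
f=np.load("t_w.npy",allow_pickle=True).item(); px=f["pixels"].astype(int)
# rear (lower) edge of the brass: last strongly yellowish row per column
sat=px[...,0]-px[...,2]; cols=np.arange(270,374,4)
rows=[100+np.where(sat[100:150,c]>45)[0].max()+.5 for c in cols]
k=np.polyfit(cols,rows,1); print("fit",k,np.std(rows-np.polyval(k,cols)))
o,e=ray(f,[(266,np.polyval(k,266)),(376,np.polyval(k,376))]); n=np.cross(*e); n/=np.linalg.norm(n); U=np.r_[u,0]; n*=np.sign(n@U)
for j in range(2):
    p=o+e[j]*((.0605-o[2])/e[j][2]); print(toramp(p+U*.025/(n@U)))
E
```

```text
fit [-1.96403756e-16  1.26500000e+02] 7.084374193228528e-15
[0.10102743 0.05952054 0.0605    ]
[ 0.101227   -0.07683397  0.0605    ]
```

```bash
python3 -c "
from h import *
hand_in(); print(read_state()['time_s'])"
```

```text
the job is handed in; nothing more can be done
the job is handed in; nothing more can be done
```

The brass sleeve is in the dip, lying square against the yellow stop. I pushed it up the ramp with both fingertips, held 70 mm apart, in one continuous line averaging 30 mm/s. I then backed off, lifted clear and handed the job in, at about 24.5 s of the 45 s allowed.

**Last checks**
- **Position:** after I withdrew, the sleeve's centre measured at ramp x ≈ 101 mm, against 100 mm nominal. It was parallel to the stop within about 0.1°.
- **Contact force:** at the end of the push the fingers felt about 3.8 N straight back from the stop. After withdrawing, the wrist force was under 1 N.
- **Other items:** the jar, collar, block and brush look unmoved in the final picture. I judged that by eye, without measuring.

**What disagreed or is less certain**
- **Fingertip height:** with the fingers open, their tips measured about 26.5 mm short of the stated tool point. A guarded move below bench level behind the ramp met nothing, which confirmed it. I corrected the push height for this.
- **Sideways position:** my final measurement put the sleeve about 8 mm off the centre line. It used guessed end positions, so it is only rough. The pictures show the sleeve between the curbs, which leave it 7 mm of play each way.
- **Over the crest:** I did not watch this moment on camera. The last 16 mm or so into the dip slopes down, so the sleeve may have rolled slightly ahead of the fingers there.

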